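Unbolt the cut-off saw's self-closing hood and hold it open at 50 degrees

ROBOT

A 6-joint arm with a two-finger parallel gripper is mounted at the origin on the work surface. World frame = base frame: x ahead of the robot, y to its left, z up, the work surface at z = 0. Lengths are in m, angles in rad, forces in N, time in s.
With the tool pointing down it reaches from about 0.35 to 0.775 m from the base axis. Payload 7.3 kg.
Tool frame: the origin (TCP) lies at the very end of the fingers, on their centre line; the grasp point (between the pads) lies 19 mm behind it; z points along the fingers, y is the line along which they close (so a half turn about z gives the same grasp; the last joint's range is limited). The gripper opens to 92 mm and grips with 3 to 60 N. Pads are 19 mm wide; open, the fingers measure 130 mm over their backs; the gripper's body (75 mm by 190 mm) begins 47 mm behind the grasp point.
Start: joints at [1.015, 0.342, 1.524, -0, 1.275, -0.146], TCP at [0.209, 0.482, 0.227] pointing down, gripper open.
Joint ranges: [-2.53, 2.53], [-0.77, 2.02], [0.04, 2.7], [-1, 4.14], [0.28, 2.66], [-3.11, 3.11]. Speed limits (rad/s): [2.57, 2.57, 3.14, 3.14, 3.14, 3.14].

INTERFACE

Orientations are given as [roll, pitch, yaw] about the fixed x, y, z axes, in that order (R = Rz(yaw) Ry(pitch) Rx(roll)).
In Python, from cell import telemetry, eyes, job gives the robot as it stands.
- The arm moves only by the tool apply_moves, never from a script. Its arguments are lists of equal length, an entry for each row: "delta_pos": the shift along the world's x, y, z each as a share of 0.4 m, from -1 to 1, a list of three; "dr": the turn, a rotation vector about the world's x, y, z each as a share of 0.5 rad, from -1 to 1, a list of three; "jaw": the opening, from 0 (shut) to 1 (fully open). A call has 1 to 8 rows; each row is the pose to reach, as a shift and turn from the pose commanded when the call began; what a row does not reach only later rows make up. A row lasts 1/12 s, in which the tool goes at most 41.7 mm and 7.16 degrees, less where a joint would pass 70% of its speed; a pose out of reach is approached as far as the arm can. A call with a number of a shift or a turn outside -1 to 1 is refused whole. A call with a gripper value outside its range is refused whole. The fingers move at their own pace and stop on an object; "force" is the grip in N (left out, the last holds). Time passes only in rows, so rows that repeat a pose let the fingers close. It gives the time, the measured TCP pose, the force, the opening and the grip force at its end, in the units of the state.
- telemetry.observe(): the state, without advancing time (a new reading comes with each control period).
- eyes.read_camera(name): name is "side" or "top"; returns the picture (420x560x3 uint8, red, green, blue); there is no depth.
- eyes.camera_model(name): a dict with "vertical_fov" (degrees; the focal length in pixels is half the picture's height over the tangent of half this angle, whatever the lens; pixels are square), "cx", "cy" (the principal point, pixels), "rvec" (rotation vector, rad) and "tvec" (3), from world to camera coordinates, as OpenCV has them. Camera axes: x right, y down, z forward; pixel columns grow to the right and rows downward; lengths in m; the calibration is good to about 2 mm. A picture is of the moment at which its call begins. camera_model takes no time and is no camera call.
- job.hand_in(): hands the job in; it is judged then, once.
The state is a dict: "time": time; "qpos": joint angles; "qvel": joint speeds; "joint_efforts": joint torques, N m; "tool_pos": TCP position; "tool_rot": TCP orientation; "contact_force": force on the tool from outside, world axes, zero at the start; "torque": the same for the moment, N m; "opening": finger opening in m; "grip_force": force on a finger pad.
Only numpy, scipy, OpenCV 4.12 (cv2) and the standard library are available. Lean on these libraries where they do the work, as an engineer would, in place of code of your own. Each camera call takes 0.05 s, during which the arm holds its last target. There are 200 camera calls.

TASK

The blade of the bench cut-off saw is about to be changed. Flip the cam lever beside the hood right over, away from the hood, to draw the bolt that locks it, then lift the hood to 50 degrees and keep it there: it springs shut if let go, so the program finishes with the gripper still holding the hood still at 50 degrees. Leave the other things on the bench and on the saw where they are.

Things in the scene. Friction and masses are not known exactly. Their poses are not given: they have to be found in the camera images.
- saw: bench cut-off saw, fixed: off-white cabinet 340 mm deep (x), 360 wide (y), grey deck 115 mm above the bench. Origin: centre of underside; x from control panel (robot's side) to back, y left, z up. White hood over the deck from y -90 to +130, x -114 to +110 mm; top 206 mm above the bench, front sloped 45 degrees; inside, blade and chuck. Bolt block and cam lever on the deck right (-y) of the hood
- hood (a joint): hinge angle of the hood, rad: 0 = shut, grows as its front rises (0.873 = 50 degrees), stop at 1.3. Turns about the saw's y axis through hood_hinge; the handle swings up and to the back. Locked (under 0.02) until the bolt is drawn. Gravity and a spring shut it from any angle when let go; lifting takes 4 to 12 N at the handle
- hood_handle (a point): middle of the hood's handle: round black bar 12 mm thick, 110 mm long between two legs, level along the saw's y, 50 mm off the sloped front. Shut: 216 mm ahead of the hinge line (saw -x), 84 mm above it, 200 mm above the bench. Take it from above, fingers closing along the saw's x, opened to about 50 mm. Rigid with the hood, moves with it; the bar may turn in the grip
- hood_hinge (a point): point of the hood's hinge line in the middle of the hood's width, at the back of the deck, 116 mm above the bench; the line runs along the saw's y axis; does not move
- cam_lever (a joint): angle of the cam lever, rad: 0 = upright (bolt home, hood locked); 1.57 = level, pointing right (saw -y), away from the hood (bolt fully drawn, stop). From about 0.9 the hood is free. Stiff, 3 to 4 N at the ball; stays where it is left
- lever_ball (a point): centre of the lever's black ball end, 22 mm across, 74 mm from the pivot; below it the arm is a flat steel bar 14 mm wide (saw x), 10 mm thick. Upright, the centre is 221 mm above the bench, 60 mm from the hood's right wall; moves with the lever
- lever_pivot (a point): the lever's pivot, 147 mm above the bench; the lever turns about the saw's x axis through it; does not move
- puck: bystander: black mounted specimen, disc 30 mm across, 18 mm high, on the saw's front apron under the handle; origin under its centre
- spanner: bystander: steel spanner 130 mm long lying along the saw's x on the deck to the left of the hood
- coolant: bystander: white plastic bottle 68 mm across, 190 mm tall, standing on the bench left of the saw; origin under its centre
- bowl: bystander: steel bowl 150 mm across, 55 mm high, on the bench at the right front; origin under its centre
- specimen_tray: bystander: grey tray 120 x 160 x 30 mm with compartments, on the bench at the left front; origin under its centre
- beaker: bystander: glass beaker 68 mm across, 85 mm high, on the bench right of the saw; origin under its centre
- brush: bystander: hand brush 160 mm long lying along the saw's x on the deck, right of the hood and behind the cam lever

How it is judged:
On the way, in this order (a step that is already met when the one before it is completed fails the run):
1. the cam lever is flipped over and the bolt drawn, with the hood still shut (value of joint cam_lever above 1.2 rad and value of joint hood below 0.06 rad), for 0.1 s.
2. the gripper lifts the hood (value of joint hood above 0.35 rad and contact force between hood and the fingers above 1 N), for 0.1 s.
At the end, for the whole second after the job is handed in: the gripper's fingers bear the hood (contact over 1 N) and hold it still (under 0.06 rad/s) at 50 degrees, give or take 6, with the cam lever still flipped over (beyond 1.2 rad) and no bystander shifted by 30 mm (value of joint hood between 0.768 and 0.977 rad and velocity of joint hood between -0.06 and 0.06 rad/s and contact force between hood and the fingers above 1 N and value of joint cam_lever above 1.2 rad); the arm keeps its last pose, push and grip.
It fails at once if one of the other things on the bench or the saw is shifted by more than 30 mm (distance of any of puck, spanner, coolant, bowl, specimen_tray, beaker, brush from where it was at the start of the episode above 0.03 m).
It also fails if it takes over 48 s, if anything falls off the work surface, if the arm or the gripper's body presses on something with over 40 N, if the wrist force passes 120 N, or if a joint passes its speed limit or range.

## Working session

There is one attempt and no reset: what is moved stays moved. The work goes in short steps, Python scripts to look and compute and a tool call to move; the robot and the scene stay as the last step left them, time stands still between calls to the robot, and variables do not carry over. Pictures are saved under pics/ and viewed, at most 10 in all, crops included, and the job is handed in when it is done.

Besides the shell and the picture viewer there is one more tool, called as name(argument=value, ...) on one line, values as JSON. apply_moves: Moves the arm, as the interface text tells. Its arguments: {"type":"object","properties":{"delta_pos":{"type":"array"},"dr":{"type":"array"},"jaw":{"type":"array"},"force":{"type":"number"}},"required":["delta_pos","dr","jaw"]}

```bash
mkdir -p pics; ls
python3 - <<'E'
from cell import telemetry, eyes
import cv2
for n in("side","top"):
    cv2.imwrite(f"pics/{n}0.png",eyes.read_camera(n)[:,:,::-1]); print(n,eyes.camera_model(n))
print(telemetry.observe())
E
```

```text
pics
side {'vertical_fov': 47.661098219571414, 'cx': 276.66079329567305, 'cy': 208.67202593148824, 'rvec': array([ 0.60484319, -2.69713081,  1.07998468]), 'tvec': array([0.50890077, 0.26005089, 1.42017673])}
top {'vertical_fov': 53.323423896486695, 'cx': 280.76070960839684, 'cy': 209.03558087590284, 'rvec': array([ 2.1162045 , -2.14461255,  0.14071184]), 'tvec': array([0.03124449, 0.54049742, 1.28225017])}
{'time': 0.1, 'qpos': array([ 1.01497605e+00,  3.42694861e-01,  1.52490741e+00, -1.88013828e-05,
        1.27537622e+00, -1.45987438e-01]), 'qvel': array([ 0.00047898, -0.00324069, -0.0026249 ,  0.00040272, -0.00014264,
        0.00190981]), 'joint_efforts': array([ 1.52310378e-03, -4.32004273e+01, -2.44692600e+01,  7.18910107e-02,
        5.26628271e-02, -5.62435287e-05]), 'tool_pos': array([0.20898155, 0.48123203, 0.22609766]), 'tool_rot': array([-3.14021894e+00, -1.83808587e-04,  2.73176518e+00]), 'contact_force': array([ 0.55585856, -0.24868785,  0.8384856 ]), 'torque': array([-0.02198708,  0.02490232,  0.0026926 ]), 'grip_force': 0.0, 'opening': 0.09203963545430434}
```

View pics/side0.png

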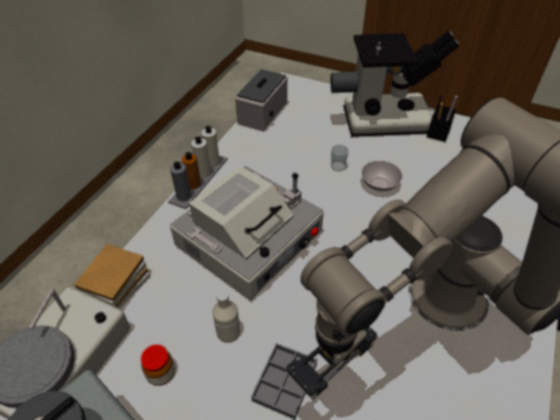

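View pics/top0.png

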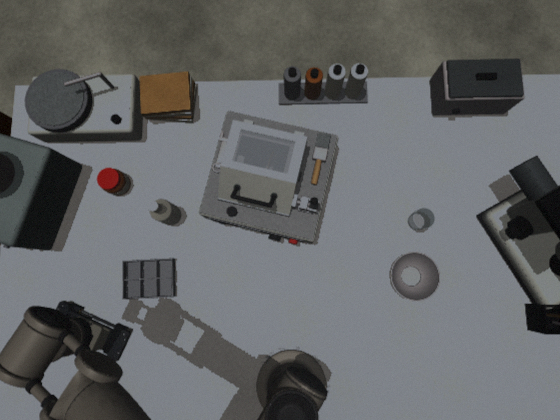

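The saw is centred near top (270,178), yawed by about 13°. The handle is near top (255,197) and side (263,218), and the lever ball near top (314,203) and side (295,177). I'll zoom in on both.

Run:
```python
import cv2
a=cv2.imread("pics/top0.png")[100:260,190:350]; b=cv2.imread("pics/side0.png")[160:300,165:335]
cv2.imwrite("pics/c1.png",cv2.resize(cv2.convertScaleAbs(a,alpha=1.6),(600,600),interpolation=cv2.INTER_CUBIC))
cv2.imwrite("pics/c2.png",cv2.resize(cv2.convertScaleAbs(b,alpha=1.4),None,fx=4,fy=4,interpolation=cv2.INTER_CUBIC))
```

```text
(no output)
```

View pics/c1.png

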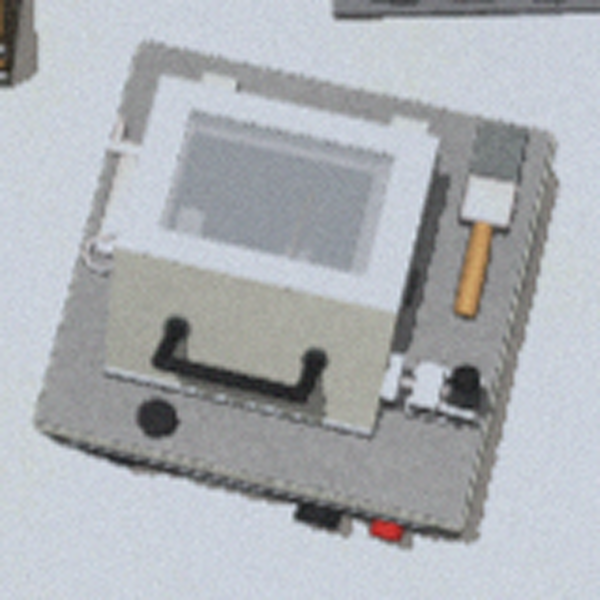

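View pics/c2.png

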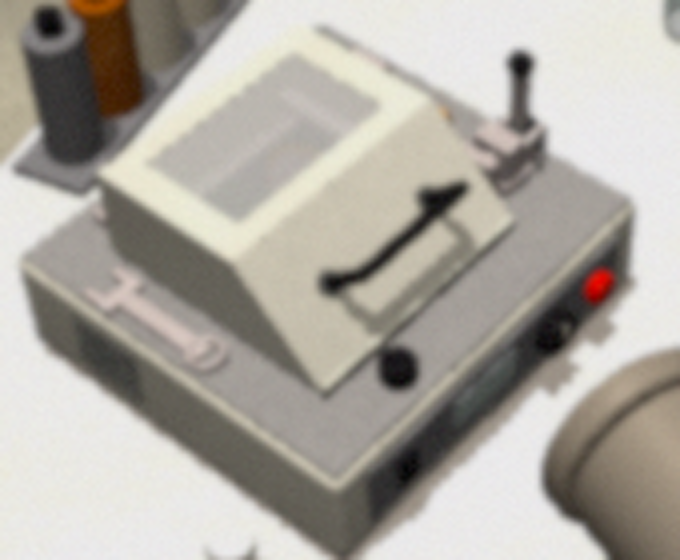

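The top crop shows the ball at full-image (314.3,201.3), the bar ends at (234,195.2) and (270,204.5), and the deck corners at (227.3,112), (337.5,134.7), (315.3,241.3) and (200.1,213.3). In the side view the ball is at (294.8,176).

```bash
cat > h.py <<'E'
import numpy as np, cv2
from cell import eyes, telemetry
def ray(n,p):
    m=eyes.camera_model(n); R=cv2.Rodrigues(m["rvec"])[0]; f=210/np.tan(np.radians(m["vertical_fov"]/2))
    d=R.T@np.array([(p[0]-m["cx"])/f,(p[1]-m["cy"])/f,1]); return -R.T@m["tvec"],d/np.linalg.norm(d)
def onz(n,p,z):
    c,d=ray(n,p); return c+d*(z-c[2])/d[2]
def tri(p,q):
    c,d=ray("top",p); e,g=ray("side",q)
    s=np.linalg.lstsq(np.c_[d,-g],e-c,rcond=None)[0]; a,b=c+s[0]*d,e+s[1]*g
    return (a+b)/2,np.linalg.norm(a-b)
def proj(n,P):
    m=eyes.camera_model(n); f=210/np.tan(np.radians(m["vertical_fov"]/2))
    q=cv2.Rodrigues(m["rvec"])[0]@np.array(P)+m["tvec"]; return q[:2]/q[2]*f+[m["cx"],m["cy"]]
E
python3 - <<'E'
from h import *
np.set_printoptions(precision=4,suppress=True)
print("ball",onz("top",(314.3,201.3),.221),onz("side",(294.75,176),.221),tri((314.3,201.3),(294.75,176)))
l,r=[onz("top",p,.2) for p in((234,195.2),(270,204.5))]; print("bar",l,r,(l+r)/2,np.linalg.norm(l-r))
C=[onz("top",p,.115) for p in((227.3,112),(337.5,134.7),(315.3,241.3),(200.1,213.3))]
S=[onz("side",(165+x/4,160+y/4),.115) for x,y in((635,205),(335,487),(22,265))]
print(np.array(C),np.mean(C,0)); print("side FR FL BL",np.array(S))
for a,b in((C[1],C[0]),(C[2],C[3]),(r,l),(S[0],S[1])): v=a-b; print(np.degrees(np.arctan2(v[1],v[0]))+90,np.linalg.norm(v))
for a,b in((C[0],C[3]),(C[1],C[2]),(S[2],S[1])): v=a-b; print("x",np.degrees(np.arctan2(v[1],v[0])),np.linalg.norm(v))
E
```

```text
ball [ 0.533  -0.0719  0.221 ] [ 0.5328 -0.0696  0.221 ] (array([ 0.5336, -0.072 ,  0.2186]), np.float64(0.0004550510134855803))
bar [0.5575 0.1514 0.2   ] [0.5295 0.0505 0.2   ] [0.5435 0.1009 0.2   ] 0.10474384640993317
[[ 0.8377  0.1854  0.115 ]
 [ 0.7575 -0.1542  0.115 ]
 [ 0.4317 -0.0783  0.115 ]
 [ 0.5202  0.2646  0.115 ]] [0.6368 0.0544 0.115 ]
side FR FL BL [[ 0.4278 -0.0641  0.115 ]
 [ 0.5171  0.2757  0.115 ]
 [ 0.8332  0.1951  0.115 ]]
-13.293604280900269 0.34887222037386223
-14.482857530416652 0.35417710562328886
-15.519218282544728 0.10474384640993317
-14.73085514315298 0.3513506733313278
x -14.014430700199002 0.32718413765588655
x -13.103058377943533 0.3345110035269037
x -14.311697920007184 0.3261528270442718
```

The two views agree: saw yaw is about -14° and its centre about (0.637,0.055). The ball is at (0.533,-0.071,0.220) and the handle at (0.5435,0.101,0.200). I'll grip the ball with the fingers closing along saw x and carry it round its arc. First move: rise, then travel with a turn of -80.5°.

apply_moves(delta_pos=[[0, 0, 0.1], [0, 0, 0.2], [0, 0, 0.33], [0.05, -0.09, 0.33], [0.11, -0.18, 0.33], [0.16, -0.27, 0.33], [0.22, -0.37, 0.33], [0.27, -0.46, 0.33]], dr=[[0, 0, -0.1], [0, 0, -0.2], [0, 0, -0.35], [0, 0, -0.47], [0, 0, -0.6], [0, 0, -0.7], [0, 0, -0.82], [0, 0, -0.937]], jaw=[0.54, 0.54, 0.54, 0.54, 0.54, 0.54, 0.54, 0.54], force=30)

```text
time: 0.77
tool_pos: [0.3143, 0.3014, 0.3585]
tool_rot: [-3.141, 0.0, 2.261]
contact_force: [0.8, 0.1, 0.8]
opening: 0.0501
grip_force: 0.0
```

apply_moves(delta_pos=[[0.04, -0.06, 0], [0.07, -0.12, 0], [0.11, -0.18, 0], [0.14, -0.24, 0], [0.18, -0.3, 0], [0.21, -0.36, 0], [0.25, -0.42, 0], [0.27, -0.46, 0]], dr=[[0, 0, -0.12], [0, 0, -0.24], [0, 0, -0.36], [0, 0, -0.48], [0, 0, -0.6], [0, 0, -0.72], [0, 0, -0.84], [0, 0, -0.937]], jaw=[0.54, 0.54, 0.54, 0.54, 0.54, 0.54, 0.54, 0.54])

```text
time: 1.43
tool_pos: [0.423, 0.117, 0.3583]
tool_rot: [-3.141, 0.001, 1.79]
contact_force: [0.9, -0.9, 0.0]
opening: 0.0495
grip_force: 0.0
```

apply_moves(delta_pos=[[0.04, -0.06, 0], [0.07, -0.12, 0], [0.11, -0.18, 0], [0.14, -0.24, 0], [0.18, -0.3, 0], [0.21, -0.36, 0], [0.25, -0.42, 0], [0.27, -0.46, 0]], dr=[[0, 0, -0.12], [0, 0, -0.24], [0, 0, -0.36], [0, 0, -0.48], [0, 0, -0.6], [0, 0, -0.72], [0, 0, -0.84], [0, 0, -0.937]], jaw=[0.54, 0.54, 0.54, 0.54, 0.54, 0.54, 0.54, 0.54])

```text
time: 2.1
tool_pos: [0.531, -0.0671, 0.3578]
tool_rot: [-3.141, 0.0, 1.322]
contact_force: [-0.8, -0.6, -0.1]
opening: 0.0493
grip_force: 0.0
```

apply_moves(delta_pos=[[0.005, -0.01, -0.08], [0.005, -0.01, -0.16], [0.005, -0.01, -0.24], [0.005, -0.01, -0.32], [0.005, -0.01, -0.36], [0.005, -0.01, -0.395], [0.005, -0.01, -0.395], [0.005, -0.01, -0.395]], dr=[[0, 0, 0], [0, 0, 0], [0, 0, 0], [0, 0, 0], [0, 0, 0], [0, 0, 0], [0, 0, 0], [0, 0, 0]], jaw=[0.54, 0.54, 0.54, 0.54, 0.54, 0.54, 0.54, 0.54])

```text
time: 2.77
tool_pos: [0.5317, -0.0688, 0.2003]
tool_rot: [-3.14, -0.0, 1.326]
contact_force: [-0.0, 0.4, 0.7]
opening: 0.0494
grip_force: 0.0
```

apply_moves(delta_pos=[[0, 0, 0], [0, 0, 0], [0, 0, 0], [0, 0, 0], [0, 0, 0], [0, 0, 0], [0, 0, 0], [0, 0, 0]], dr=[[0, 0, 0], [0, 0, 0], [0, 0, 0], [0, 0, 0], [0, 0, 0], [0, 0, 0], [0, 0, 0], [0, 0, 0]], jaw=[0.1, 0.1, 0.1, 0.1, 0.1, 0.1, 0.1, 0.1])

```text
time: 3.43
tool_pos: [0.5343, -0.0694, 0.2016]
tool_rot: [3.136, -0.0, 1.326]
contact_force: [7.2, -2.3, -1.3]
opening: 0.02
grip_force: 30.0
```

Ball gripped with an opening of 20 mm. Now the arc.

apply_moves(delta_pos=[[-0.003, -0.036, -0.004], [-0.011, -0.07, -0.015], [-0.019, -0.101, -0.032], [-0.026, -0.128, -0.056], [-0.032, -0.15, -0.085], [-0.036, -0.167, -0.118], [-0.038, -0.176, -0.154], [-0.039, -0.179, -0.185]], dr=[[0, 0, 0], [0, 0, 0], [0, 0, 0], [0, 0, 0], [0, 0, 0], [0, 0, 0], [0, 0, 0], [0, 0, 0]], jaw=[0.1, 0.1, 0.1, 0.1, 0.1, 0.1, 0.1, 0.1])

```text
time: 4.1
tool_pos: [0.5159, -0.1425, 0.1271]
tool_rot: [3.141, 0.003, 1.326]
contact_force: [-3.8, -2.6, 4.8]
opening: 0.0201
grip_force: 30.0
```

apply_moves(delta_pos=[[0, 0, 0], [0, 0, 0], [0, 0, 0], [0, 0, 0]], dr=[[0, 0, 0], [0, 0, 0], [0, 0, 0], [0, 0, 0]], jaw=[0.1, 0.1, 0.1, 0.1])

```text
time: 4.43
tool_pos: [0.5158, -0.1423, 0.1266]
tool_rot: [-3.141, 0.003, 1.326]
contact_force: [-2.3, -7.5, -1.7]
opening: 0.0198
grip_force: 30.0
```

Run:
```python
from h import *
a=eyes.read_camera("side")[:,:,::-1][120:270,165:365]
cv2.imwrite("pics/s1.png",cv2.resize(cv2.convertScaleAbs(a,alpha=1.4),None,fx=4,fy=4,interpolation=cv2.INTER_CUBIC))
```

```text
(no output)
```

View pics/s1.png

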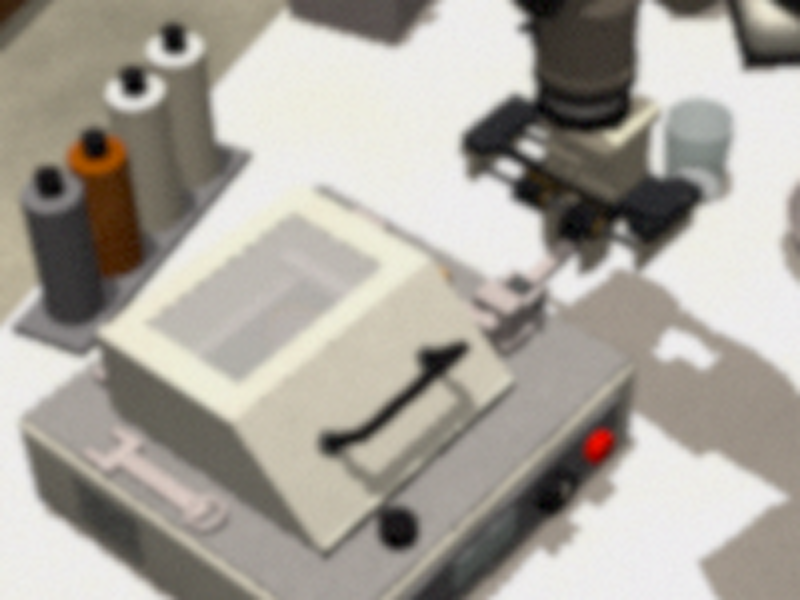

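The lever now lies level, with its arm running from (515,290) to the ball in the fingers at (575,245), and the hood is shut. I'll release, go straight up, then move above the handle.

apply_moves(delta_pos=[[0, 0, 0], [0, 0, 0], [0, 0, 0], [0, 0, 0.08], [0, 0, 0.17], [0, 0, 0.26], [0, 0, 0.35], [0, 0, 0.43]], dr=[[0, 0, 0], [0, 0, 0], [0, 0, 0], [0, 0, 0], [0, 0, 0], [0, 0, 0], [0, 0, 0], [0, 0, 0]], jaw=[0.5, 0.5, 0.5, 0.5, 0.5, 0.5, 0.5, 0.5])

```text
time: 5.15
tool_pos: [0.5165, -0.1401, 0.3014]
tool_rot: [3.14, -0.0, 1.327]
contact_force: [0.2, 0.2, 0.4]
opening: 0.046
grip_force: 0.0
```

apply_moves(delta_pos=[[0.01, 0.08, 0], [0.02, 0.16, 0], [0.03, 0.24, 0], [0.04, 0.32, 0], [0.05, 0.4, 0], [0.06, 0.5, 0], [0.065, 0.6, 0], [0.065, 0.6, 0]], dr=[[0, 0, 0], [0, 0, 0], [0, 0, 0], [0, 0, 0], [0, 0, 0], [0, 0, 0], [0, 0, 0], [0, 0, 0]], jaw=[0.5, 0.5, 0.5, 0.5, 0.5, 0.5, 0.5, 0.5])

```text
time: 5.82
tool_pos: [0.5419, 0.1063, 0.2988]
tool_rot: [-3.141, -0.003, 1.333]
contact_force: [0.1, 0.3, 0.3]
opening: 0.0459
grip_force: 0.0
```

apply_moves(delta_pos=[[0.006, -0.014, -0.06], [0.006, -0.014, -0.12], [0.006, -0.014, -0.18], [0.006, -0.014, -0.22], [0.006, -0.014, -0.26], [0.006, -0.014, -0.29], [0.006, -0.014, -0.29], [0.006, -0.014, -0.29]], dr=[[0, 0, 0], [0, 0, 0], [0, 0, 0], [0, 0, 0], [0, 0, 0], [0, 0, 0], [0, 0, 0], [0, 0, 0]], jaw=[0.5, 0.5, 0.5, 0.5, 0.5, 0.5, 0.5, 0.5])

```text
time: 6.48
tool_pos: [0.5446, 0.0938, 0.1826]
tool_rot: [-3.141, 0.0, 1.326]
contact_force: [-0.2, -0.3, -0.6]
opening: 0.0454
grip_force: 0.0
```

apply_moves(delta_pos=[[0, 0, 0], [0, 0, 0], [0, 0, 0], [0, 0, 0], [0, 0, 0], [0, 0, 0], [0, 0, 0], [0, 0, 0]], dr=[[0, 0, 0], [0, 0, 0], [0, 0, 0], [0, 0, 0], [0, 0, 0], [0, 0, 0], [0, 0, 0], [0, 0, 0]], jaw=[0, 0, 0, 0, 0, 0, 0, 0], force=50)

```text
time: 7.15
tool_pos: [0.5386, 0.0955, 0.1826]
tool_rot: [-3.128, 0.001, 1.327]
contact_force: [-22.2, 4.5, 12.8]
opening: 0.0099
grip_force: 50.0
```

Handle gripped, but off centre along saw x: the arm was pushed about 6 mm. I'll recentre the commanded pose before lifting.

apply_moves(delta_pos=[[-0.008, 0.002, 0], [-0.016, 0.004, 0], [-0.016, 0.004, 0], [-0.016, 0.004, 0]], dr=[[0, 0, 0], [0, 0, 0], [0, 0, 0], [0, 0, 0]], jaw=[0, 0, 0, 0])

```text
time: 7.48
tool_pos: [0.5388, 0.0955, 0.1831]
tool_rot: [3.141, -0.0, 1.326]
contact_force: [1.1, 0.1, 0.6]
opening: 0.0106
grip_force: 50.0
```

Run:
```python
import numpy as np
r=np.hypot(.216,.084);p=np.arctan2(.084,-.216)
for a in range(5,55,5):
    t=p-np.radians(a);dx=r*np.cos(t)+.216;dz=r*np.sin(t)-.084
    print(a,np.round(np.array([.9703*dx,-.2419*dx,dz])/.4,3))
```

```text
5 [ 0.02  -0.005  0.046]
10 [ 0.043 -0.011  0.091]
15 [ 0.071 -0.018  0.133]
20 [ 0.101 -0.025  0.172]
25 [ 0.135 -0.034  0.209]
30 [ 0.172 -0.043  0.242]
35 [ 0.212 -0.053  0.272]
40 [ 0.254 -0.063  0.298]
45 [ 0.298 -0.074  0.32 ]
50 [ 0.343 -0.086  0.339]
```

Centred now, with the force near zero. Lifting to 25° over 8 rows.

apply_moves(delta_pos=[[0.01, -0.002, 0.023], [0.02, -0.005, 0.046], [0.043, -0.011, 0.091], [0.071, -0.018, 0.133], [0.101, -0.025, 0.172], [0.118, -0.029, 0.191], [0.135, -0.034, 0.209], [0.135, -0.034, 0.209]], dr=[[0, 0, 0], [0, 0, 0], [0, 0, 0], [0, 0, 0], [0, 0, 0], [0, 0, 0], [0, 0, 0], [0, 0, 0]], jaw=[0, 0, 0, 0, 0, 0, 0, 0])

```text
time: 8.15
tool_pos: [0.5904, 0.0822, 0.2668]
tool_rot: [-3.135, 0.001, 1.326]
contact_force: [-11.8, 1.9, 3.4]
opening: 0.0103
grip_force: 50.0
```

apply_moves(delta_pos=[[0.018, -0.004, 0.017], [0.037, -0.009, 0.033], [0.077, -0.019, 0.063], [0.119, -0.029, 0.089], [0.163, -0.04, 0.111], [0.185, -0.046, 0.121], [0.208, -0.052, 0.13], [0.208, -0.052, 0.13]], dr=[[0, 0, 0], [0, 0, 0], [0, 0, 0], [0, 0, 0], [0, 0, 0], [0, 0, 0], [0, 0, 0], [0, 0, 0]], jaw=[0, 0, 0, 0, 0, 0, 0, 0])

```text
time: 8.82
tool_pos: [0.6752, 0.0606, 0.3216]
tool_rot: [3.141, 0.0, 1.326]
contact_force: [-11.1, -0.9, 14.5]
opening: 0.0104
grip_force: 50.0
```

apply_moves(delta_pos=[[0, 0, 0], [0, 0, 0], [0, 0, 0], [0, 0, 0]], dr=[[0, 0, 0], [0, 0, 0], [0, 0, 0], [0, 0, 0]], jaw=[0, 0, 0, 0])

```text
time: 9.15
tool_pos: [0.674, 0.0609, 0.3212]
tool_rot: [-3.141, 0.001, 1.326]
contact_force: [-10.0, -0.4, 13.2]
opening: 0.0106
grip_force: 50.0
```

Run:
```python
from h import *
a=eyes.read_camera("side")[:,:,::-1][120:270,165:365]
cv2.imwrite("pics/s2.png",cv2.resize(cv2.convertScaleAbs(a,alpha=1.4),None,fx=4,fy=4,interpolation=cv2.INTER_CUBIC))
s=telemetry.observe();d=s["tool_pos"]-[.5388,.0955,.1831];dx=d[0]*.9703-d[1]*.2419
print(d,dx,s["contact_force"],s["qvel"])
print(158.74-np.degrees(np.arctan2(.084+d[2],dx-.216)),np.hypot(.084+d[2],dx-.216))
```

```text
[ 0.13520745 -0.03463439  0.13807736] 0.13956984866091007 [-10.13333351   0.05259101  12.11105182] [1.14379972e-03 5.02349377e-04 1.63500650e-03 2.24509021e-05
 5.45562491e-05 1.30630836e-03]
49.74858445855941 0.23486149561539332
```

View pics/s2.png

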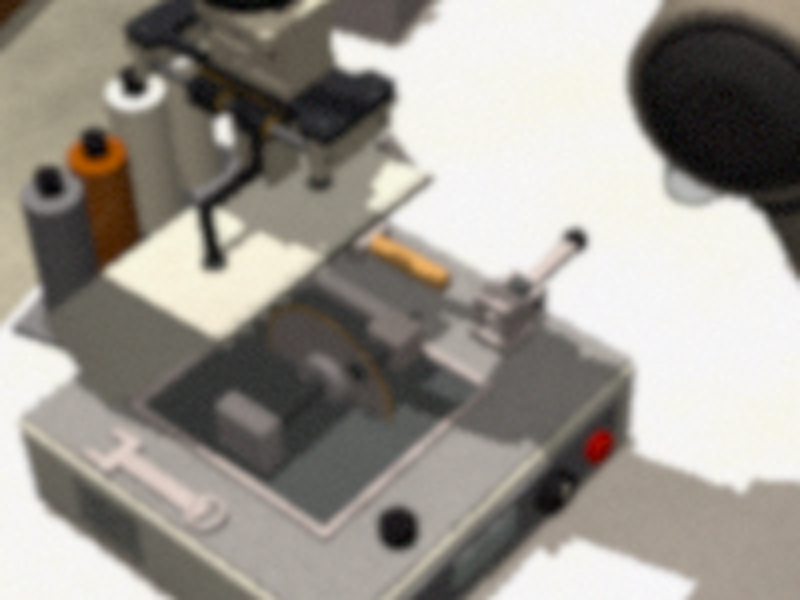

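The hood is up with its front face nearly level and held at about 49.7°. The lever lies flat with its ball at (575,240), and the puck, spanner and brush haven't moved. I'll check the lever's ball position, then hand in.

Run:
```python
from h import *
from cell import job
for t in(1.2,1.4,1.57):
    P=[.533-.242*.074*np.sin(t),-.071-.97*.074*np.sin(t),.147+.074*np.cos(t)]; print(t,proj("side",P))
p1=proj("side",[.533-.242*.074*np.sin(1.2),-.071-.97*.074*np.sin(1.2),.147+.074*np.cos(1.2)])
if 180>p1[1]+2: print(job.hand_in())
```

```text
1.2 [307.76579438 175.34374758]
1.4 [308.33292631 177.95039947]
1.57 [308.3851598  180.59560764]
the job is handed in; nothing more can be done
None
```

The job is handed in: the cam lever is flipped over to about 1.53 rad by the side view, and the gripper is holding the hood still at about 49.7°, with no bystander seen to move in the last side picture; no verdict was returned.

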